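# Scan the toy box back in

## Task

Check the clear toy box back in: roll the toy fire truck along on its wheels to one side, until all of it stands past the barcode label on the box. Then take the scanner from its cradle, aim it squarely at the middle of the label from about 10 cm and hold it still there for two seconds (it reads by itself). Lay it gently back in its cradle the way it lay; do not lift or tip the truck, and do not shift the box, the signal post, the black car or the spring clip.

Things in the scene. Friction and masses are not known exactly. Their poses are not given: they have to be found in the camera images.
- box: Closed clear plastic storage box with clip-on lid and wooden pieces inside, 150 (its x) by 210 (its y) by 95 high, 0.75 kg, loose on the shelf. Origin: centre of its underside. Its front face, with the paper barcode label, looks along its -x (towards the robot, turned up to 15 degrees either way); the grey lid clips are on its +y and -y ends.
- label (a point): Middle of the barcode label, on the box's front face, centred between its ends: white paper 64 wide (y) by 38 high (z) with upright black bars, its middle 46 above the shelf. Axes as the box: its x points into the box, square to the label; y lies along the face.
- truck: Red plastic fire ladder truck, 165 long (x, nose +x), 52 wide, 78 high, 0.28 kg, loose, parked along the front of the box: centre line 55-70 from the label, nose to the box's +y. Origin: centre, on the shelf. Free wheels: rolls straight along its x at about 0.5 N, hardly coasts. Push its flat ends: x = +83 (bumper, 14-26 above the shelf) and -83 (rear step, 16-28), body walls 3 further in.
- scanner: Cordless bar scanner, 150 long, 0.19 kg, loose, lying level in its cradle. Origin: underside, at its balance point, where it is best gripped. Beam along +x. Grey handle 40 wide (y), 34 high, from x = -75 to +30; black head 54 wide, 40 high, from x = +30 to +75.
- scanner_window (a point): Middle of the scanner's dark red reading window, on the front of its head: 75.5 ahead of (x) and 19 above (z) the scanner's origin. Axes as the scanner; the beam leaves along +x.
- cradle: Black charging cradle, fixed, on the left or right of the shelf. Block x = -85 to +27, 66 wide, flat top 26 above the shelf, on which the scanner's handle lies, head overhanging at +x. Origin: underside, right below the scanner's origin when home; axes alike. Rear stop x = -87 to -81 and two cheeks beside the handle, x = -84 to -44, 49 apart inside, all to 38 high; sides open ahead of that.
- signal_post: Bystander: toy railway signal of plain wood, foot 56 square, 167 high, loose; easily knocked over. Origin: underside of the foot. It and the cradle stand nearer the robot than the truck, on opposite sides.
- suv: Bystander: black die-cast toy car, 122 by 50 by 50 high, loose, to the right of the box. Origin: underside.
- spring_clip: Bystander: steel spring clip, 52 by 50 by 21 high, loose, towards the right side of the shelf. Origin: underside.
There are look-alikes about, which are no part of the job. What is shaped like the scanner but green is not meant.

How it is judged:
By the outcome, as a careful person would: the job done as asked, in the order asked, and still so for the second after the job is handed in, with the robot touching nothing.
It also fails if it takes over 70 s, if anything falls off the work surface, if the arm or the gripper's body presses on something with over 40 N, if the wrist force passes 120 N, or if a joint passes its speed limit or range.

## Robot

A 6-joint arm with a two-finger parallel gripper is mounted at the origin on the work surface. World frame = base frame: x ahead of the robot, y to its left, z up, the work surface at z = 0. Lengths are in mm, angles in degrees, forces in N, time in s.
With the tool pointing down it reaches from about 300 to 825 mm from the base axis. Payload 5.4 kg.
Tool frame: the origin (TCP) lies between the finger pads; the fingertips stand ctrl.tip_extent ahead of it and the grasp point (between the pads) lies 2 mm behind it (ctrl.tip_extent is the distance from the TCP to the fingertips, in mm); z points along the fingers, x is the direction in which the jaws open and shut, and the axes are right-handed (so a half turn about z gives the same grasp; the last joint's range is limited). The gripper opens to 92 mm and grips with 3 to 60 N. Pads are 20 mm wide; open, the fingers measure 128 mm over their backs; the gripper's body (75 mm by 189 mm) begins 69 mm behind the grasp point.
Start: joints at [-82.913, 9.076, 91.501, -0, 79.423, -12.038], TCP at [188.366, -543.253, 231.601] pointing down, gripper open.
Joint ranges: [-166.64, 166.64], [-54.1, 131.32], [10.49, 154.53], [-73.88, 253.88], [9.74, 151.15], [-171.62, 171.62]. Speed limits (degrees/s): [147.25, 147.25, 180, 180, 180, 180].

## Interface

Orientations are given as [roll, pitch, yaw] about the fixed x, y, z axes, in that order (R = Rz(yaw) Ry(pitch) Rx(roll)).
In Python, from bench import read_state, cams, ctrl gives the robot as it stands.
- The arm moves only by the tool play_rows, never from a script. Its argument "plan" is a list of rows, each a list of 5 numbers: the shift along the tool's x, y, z in cm, then the turn about the tool's z in degrees, then the finger opening in cm, from 0 to 9.19. In form: [[x, y, z, twist, fingers], ...]. A call has 1 to 5 rows; each row shifts and turns the commanded pose from where the row before left it, along the tool's axes as they then stand; what a row does not reach is not made up. A row lasts 1/8 s, in which the tool goes at most 62.5 mm and 10.7 degrees, less where a joint would pass 70% of its speed; a pose out of reach is approached as far as the arm can. A call is refused whole if a number of a shift passes 6.25 or a number of a turn 10.7, either way. A call with a gripper value outside its range is refused whole. The fingers move at their own pace and stop on an object; "force" is the grip in N (left out, the last holds). Time passes only in rows, so rows that do not move let the fingers close. It gives the time, the measured TCP pose, the force and the opening at its end, in the units of the state.
- read_state(): the state, without advancing time (a new reading comes with each control period).
- cams.camera(name): name is "side" or "top"; returns a dict with "color" (420x560x3 uint8, red, green, blue), "K" (3x3 intrinsics, pixels), "k1" (the pictures are not rectified: a ray, as slopes to the right and down, at radius r is drawn at 1 + k1 r^2 times it, then the intrinsics apply), "cam_to_world" (4x4, takes a point from camera to world coordinates). Camera axes: x right, y up, looking along -z (the intrinsics and any distortion apply to the point x, -y, -z); pixel columns grow to the right and rows downward; lengths in mm; the calibration is good to about 2 mm. A picture is of the moment at which its call begins. There is no depth.
- ctrl.hand_in(): hands the job in, once; it reports no verdict.
Trained networks look in a picture, given as the dict that the camera call returned (one of the last four; its "shot" number tells which), for a name from the list of things; names that differ only in an ending like _2 or _b are one class to them, and where a whole thing is asked for, a point or a joint stands for the part that bears it (a point fixed in the world has none). Each returns a list of dicts, best first, with "score" (0 to 1); they miss things now and then, are a little off and sometimes report something else, mostly with a low value. They report only what shows in the picture. A call takes as long as a camera call. They do not tell look-alikes from the thing itself.
- cams.regions_of(query, picture): "mask" (420x560 bool, what is visible of it) and "rect" ([left, top, width, height] as shares, 0 to 1, of the picture: columns of its width, rows of its height, round what is visible of it).
- cams.place_of(query, picture): "xy" ([column, row] as shares, 0 to 1, of the picture: columns of its width, rows of its height: a listed point, or the origin of a listed thing).
The state is a dict: "t": time; "joint_pos": joint angles; "qvel": joint speeds; "effort": joint torques, N m; "tool_pos": TCP position; "orientation": TCP orientation; "wrist_force": force on the tool from outside, world axes, zero at the start; "torque": the same for the moment, N m; "opening": finger opening in mm.
Only numpy, scipy, OpenCV 4.12 (cv2) and the standard library are available. Lean on these libraries where they do the work, as an engineer would, in place of code of your own. Each camera call takes 0.05 s, during which the arm holds its last target. There are 200 camera calls.

## Working session

There is one attempt and no reset: what is moved stays moved. The work goes in short steps, Python scripts to look and compute and a tool call to move; the robot and the scene stay as the last step left them, time stands still between calls to the robot, and variables do not carry over. Pictures are saved under pics/ and viewed, about 8 in all and at most 12, crops included, and the job is handed in when it is done.

Besides the shell and the picture viewer there is one more tool, called after "Request:" in YAML: its name, and indented under it one key for each argument. play_rows: Moves the arm, as the interface text tells. Its arguments: {"type":"object","properties":{"plan":{"type":"array"},"force":{"type":"number"}},"required":["plan"]}

```bash
ls; mkdir -p pics
cat > h.py <<'E'
import numpy as np, cv2
from bench import read_state, cams, ctrl
from scipy.spatial.transform import Rotation as R
def ray(p,uv):
    K=np.array(p["K"]);s=np.array([(uv[0]-K[0,2])/K[0,0],(uv[1]-K[1,2])/K[1,1]])
    u=s.copy()
    for _ in range(30): u=s/(1+p["k1"]*(u@u))
    T=np.array(p["cam_to_world"]);return T[:3,3],T[:3,:3]@np.array([u[0],-u[1],-1.])
def atz(p,uv,z):
    o,d=ray(p,uv);return o+d*(z-o[2])/d[2]
def proj(p,X):
    T=np.array(p["cam_to_world"]);c=T[:3,:3].T@(np.array(X,float)-T[:3,3])
    u=np.array([c[0],-c[1]])/-c[2];u=u*(1+p["k1"]*(u@u));K=np.array(p["K"])
    return np.array([K[0,0]*u[0]+K[0,2],K[1,1]*u[1]+K[1,2]])
def tri(p,a,q,b):
    o1,d1=ray(p,a);o2,d2=ray(q,b);A=np.stack([d1,-d2],1)
    s=np.linalg.lstsq(A,o2-o1,rcond=None)[0];x=o1+d1*s[0];y=o2+d2*s[1]
    return (x+y)/2,np.linalg.norm(x-y)
def save(p,n,crop=None,k=1):
    im=p["color"][:,:,::-1]
    if crop: l,t,w,h=crop;im=im[t:t+h,l:l+w]
    cv2.imwrite("pics/"+n,cv2.resize(im,None,fx=k,fy=k,interpolation=cv2.INTER_CUBIC))
E
python3 - <<'E'
from h import *
print(read_state(),ctrl.tip_extent)
P={n:cams.camera(n) for n in("side","top")}
for n,p in P.items():
    save(p,n+"0.png"); print(n,p["k1"],np.array(p["K"]).round(1).tolist(),np.array(p["cam_to_world"]).round(2).tolist())
    for q in "box label truck scanner scanner_window cradle signal_post suv spring_clip".split():
        a=[((np.array(d["xy"])*[560,420]).round(1).tolist(),round(d["score"],2)) for d in cams.place_of(q,p)[:3]]
        b=[((np.array(d["rect"])*[560,420,560,420]).round(0).tolist(),round(d["score"],2)) for d in cams.regions_of(q,p)[:3]]
        print(q,a,b)
E
```

```text
pics
{'t': 0.0, 'joint_pos': array([-8.29128800e+01,  9.11415700e+00,  9.15712333e+01,  4.29820077e-04,
        7.94238279e+01, -1.20380735e+01]), 'qvel': array([-0.07666094,  0.08895094,  0.07233217,  0.10330823, -0.08297473,
        0.0501364 ]), 'effort': array([ 6.19931179e-04, -3.85569334e+01, -3.22104764e+01,  7.00771320e-02,
        3.79452703e-02, -1.56284773e-04]), 'tool_pos': array([ 188.29398365, -542.66477004,  230.61234764]), 'orientation': array([-1.79976808e+02,  1.06728334e-01, -7.08748641e+01]), 'wrist_force': array([ 0.05500793, -0.60679454, -0.57266263]), 'torque': array([0.00985004, 0.00820989, 0.01980833]), 'opening': 91.82195260651099} 17.0
side -0.09627371287150831 [[401.8, 0.0, 276.4], [0.0, 401.8, 209.0], [0.0, 0.0, 1.0]] [[-0.98, 0.14, -0.13, 401.79], [-0.19, -0.65, 0.74, 796.78], [0.02, 0.75, 0.66, 772.19], [0.0, 0.0, 0.0, 1.0]]
box [([220.8, 214.1], 0.58)] [([172.0, 166.0, 85.0, 82.0], 0.79)]
label [([243.2, 211.5], 0.74)] [([173.0, 170.0, 88.0, 78.0], 0.74)]
truck [([264.0, 229.6], 0.72)] [([240.0, 194.0, 44.0, 51.0], 0.65)]
scanner [([298.6, 374.7], 0.65
[... 872 characters left out ...]
] [([229.0, 128.0, 88.0, 75.0], 0.57)]
truck [([263.5, 217.2], 0.97), ([409.1, 234.6], 0.68), ([179.7, 265.4], 0.64)] [([232.0, 196.0, 68.0, 35.0], 0.56)]
scanner [([119.1, 279.9], 0.74), ([178.5, 293.3], 0.58)] [([85.0, 266.0, 61.0, 31.0], 0.92), ([169.0, 264.0, 22.0, 61.0], 0.73)]
scanner_window [([88.4, 284.6], 0.9), ([179.3, 265.8], 0.65)] [([164.0, 262.0, 22.0, 64.0], 0.92), ([86.0, 265.0, 62.0, 33.0], 0.79)]
cradle [([175.8, 294.5], 0.64)] [([160.0, 287.0, 31.0, 41.0], 0.93)]
signal_post [([370.8, 294.1], 0.83)] [([362.0, 283.0, 26.0, 25.0], 0.64)]
suv [([380.6, 157.0], 0.83)] [([371.0, 134.0, 23.0, 44.0], 0.65)]
spring_clip [([410.5, 236.7], 0.84)] [([402.0, 220.0, 25.0, 26.0], 0.76)]
```

Run:
```python
from h import *
a=cv2.imread("pics/side0.png");b=cv2.imread("pics/top0.png")
cv2.imwrite("pics/s1.png",cv2.resize(a[110:420,150:420],None,fx=2.2,fy=1.9*2.2/1.9)[:600])
cv2.imwrite("pics/t1.png",cv2.resize(b[100:350,60:440],None,fx=2.1,fy=2.1))
```

```text
(no output)
```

View pics/side0.png

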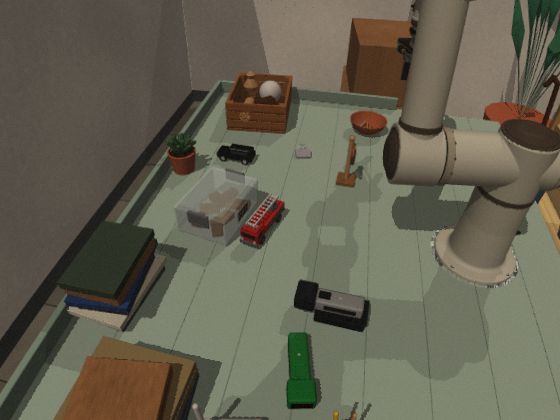

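View pics/t1.png

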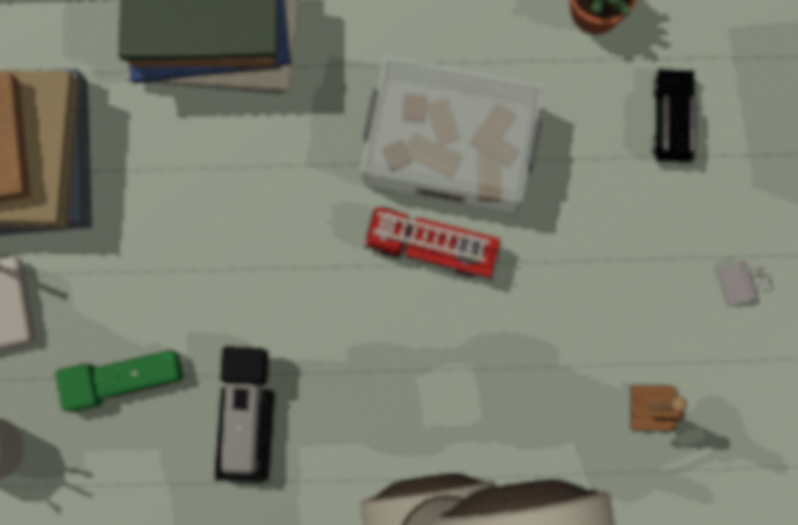

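The scanner in its cradle is the grey and black one at top-view (178,293) / side (330,305). The only look-alike is the green one at top (119,280) / side (300,375), which I'm excluding. The box is at top (273,164) and the truck at (263,217), nose to the left. The signal post is at (371,294).

Run:
```python
from h import *
S=cams.camera("side");T=cams.camera("top")
g=lambda p,q:[np.array(d["xy"])*[560,420] for d in cams.place_of(q,p)]
z=dict(box=0,label=46,truck=0,scanner=26,scanner_window=45,cradle=0,signal_post=0,suv=0,spring_clip=0)
for q in z:
    for n,p in(("S",S),("T",T)):
        print(q,n,[atz(p,u,z[q])[:2].round().tolist() for u in g(p,q)[:2]])
# colour based outlines in top view
def rect(mask,zz,name):
    n,l,st,c=cv2.connectedComponentsWithStats(mask.astype(np.uint8)); i=1+st[1:,4].argmax()
    ys,xs=np.where(l==i); W=np.array([atz(T,(x,y),zz)[:2] for x,y in zip(xs,ys)],np.float32)
    print(name,cv2.minAreaRect(W))
c=T["color"].astype(int);r,gg,b=c[...,0],c[...,1],c[...,2]
m=np.zeros(r.shape,bool);m[185:240,220:310]=1
rect(m&(r>120)&(gg<90),50,"truck")
m[:]=0;m[255:335,155:200]=1
rect(m&(c.max(2)<60),30,"cradle+head")
rect(m&(abs(r-gg)<22)&(r>70)&(r<135)&(gg-b<25)&(gg-r<6),60,"handle")
d=cams.regions_of("box",T)[0]["mask"]; rect(d,95,"box")
d=cams.regions_of("suv",T)[0]["mask"]; rect(d,40,"suv")
d=cams.regions_of("scanner",T)
for k in d[:2]: rect(k["mask"],60,"scanner")
```

```text
box S [[701.0, -13.0]]
box T [[713.0, -6.0], [372.0, 261.0]]
label S [[626.0, 20.0]]
label T [[635.0, 25.0]]
truck S [[571.0, 27.0]]
truck T [[577.0, 27.0]]
scanner S [[414.0, 421.0], [371.0, 263.0]]
scanner T [[417.0, 407.0], [370.0, 251.0]]
scanner_window S [[401.0, 495.0], [362.0, -202.0]]
scanner_window T [[451.0, 251.0], [400.0, 483.0]]
cradle S [[374.0, 252.0]]
cradle T [[364.0, 260.0]]
signal_post S [[370.0, -240.0]]
signal_post T [[368.0, -249.0]]
suv S [[737.0, -293.0]]
suv T [[731.0, -298.0], [640.0, 26.0]]
spring_clip S [[503.0, -374.0], [448.0, 217.0]]
spring_clip T [[523.0, -361.0]]
truck ((564.189208984375, -2.2066001892089844), (105.63018798828125, 47.9987907409668), 73.71711730957031)
cradle+head ((342.2740478515625, 255.9189453125), (65.45563507080078, 113.03744506835938), 85.84578704833984)
handle ((373.1137390136719, 259.44512939453125), (147.60256958007812, 45.3462028503418), 0.22634707391262054)
box ((692.5416259765625, -0.9484634399414062), (210.2400665283203, 168.48104858398438), 77.8873062133789)
suv ((727.6918334960938, -286.985107421875), (51.25648880004883, 123.09345245361328), 86.43229675292969)
scanner ((371.8029479980469, 252.1605224609375), (55.619144439697266, 149.73287963867188), 89.8648910522461)
scanner ((413.5733947753906, 402.7935791015625), (53.59807205200195, 151.11898803710938), 12.835501670837402)
```

```bash
cat >> h.py <<'E'
def go(x,y,z,yaw=None,start=None):
    "print shift in tool axes (cm) after turning to yaw, from measured pose or start"
    if start is None:
        s=read_state();p=np.array(s["tool_pos"]);o=np.array(s["orientation"])
    else: p=np.array(start[:3]);o=[180,0,start[3]]
    tw=0
    if yaw is not None: tw=-((yaw-o[2]+180)%360-180)
    M=R.from_euler("xyz",[o[0],o[1],o[2]-tw],degrees=True).as_matrix()
    print("twist first",round(tw,1),"then shift cm",(M.T@(np.array([x,y,z])-p)/10).round(2),"| from",p.round(1),np.round(o,2))
E
python3 - <<'E'
from h import *
go(541,-110,231,-103)
E
```

```text
twist first 32.1 then shift cm [-50.15 -24.62   0.06] | from [ 188.3 -543.2  231.6] [180.     0.   -70.87]
```

Request:
play_rows:
  plan:
    - [0,0,0,10.7,0]
    - [0,0,0,10.7,0]
    - [0,0,0,10.7,0]
  force: 20

```text
t: 3.42
tool_pos: [188.4, -543.3, 231.6]
orientation: [-180.0, -0.0, -103.3]
wrist_force: [-0.8, -0.4, 0.7]
opening: 63.8
```

Request:
play_rows:
  plan:
    - [-5,-2.45,0,0,0]
    - [-5,-2.45,0,0,0]
    - [-5,-2.45,0,0,0]
    - [-5,-2.45,0,0,0]
    - [-5,-2.45,0,0,0]

```text
t: 4.05
tool_pos: [364.8, -325.7, 231.8]
orientation: [-180.0, -0.0, -103.0]
wrist_force: [0.2, 0.5, -0.6]
opening: 13.9
```

Request:
play_rows:
  plan:
    - [-5,-2.45,0,0,0]
    - [-5,-2.45,0,0,0]
    - [-5,-2.45,0,0,0]
    - [-5,-2.45,0,0,0]
    - [-5,-2.45,0,0,0]

```text
t: 4.68
tool_pos: [540.4, -109.5, 231.8]
orientation: [-180.0, -0.0, -103.0]
wrist_force: [0.2, -0.8, 0.5]
opening: 0.8
```

Run:
```python
from h import *
S=cams.camera("side");T=cams.camera("top");st=read_state();print(st["t"],st["tool_pos"],st["orientation"])
np.savez("p1.npz",S=S["color"],T=T["color"])
c=np.array([574,27.]);a=np.radians(77);ux=np.array([np.cos(a),np.sin(a)]);uy=np.array([-ux[1],ux[0]])
bx=np.array([703,-4.]);by=np.array([np.cos(np.radians(78)),np.sin(np.radians(78))]);bxx=np.array([by[1],-by[0]])
ims=[]
for p,(l,t,w,h) in((S,(150,130,190,140)),(T,(200,105,190,140))):
    k=4;im=cv2.resize(p["color"][t:t+h,l:l+w,::-1],None,fx=k,fy=k,interpolation=cv2.INTER_CUBIC)
    def poly(pts,col): cv2.polylines(im,[np.array([((proj(p,q)+.5-[l,t])*k) for q in pts]).astype(int)],True,col,1)
    for zz in(16,28): 
        poly([(*(c+sx*83*ux+sy*26*uy),zz) for sx,sy in((1,1),(1,-1),(-1,-1),(-1,1))],(255,255,0))
    for zz in(0,95): poly([(*(bx+sx*75*bxx+sy*105*by),zz) for sx,sy in((1,1),(1,-1),(-1,-1),(-1,1))],(0,255,255))
    poly([(*(bx-75*bxx+sy*32*by),46+sz*19) for sy,sz in((1,1),(1,-1),(-1,-1),(-1,1))],(255,0,255))
    ims.append(im)
cv2.imwrite("pics/m1a.png",ims[0]);cv2.imwrite("pics/m1b.png",ims[1])
```

```text
4.775 [ 541.44828683 -106.95237325  231.55685009] [-1.79963257e+02  9.07992471e-02 -1.02647097e+02]
```

View pics/m1a.png

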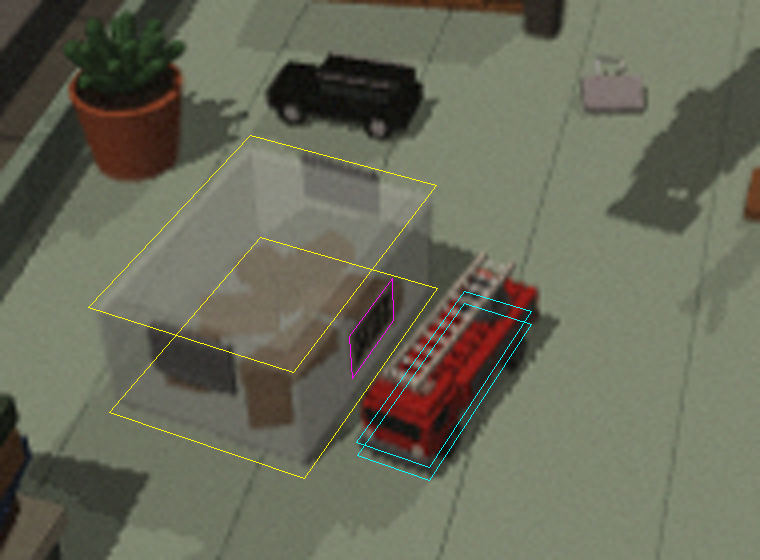

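View pics/m1b.png

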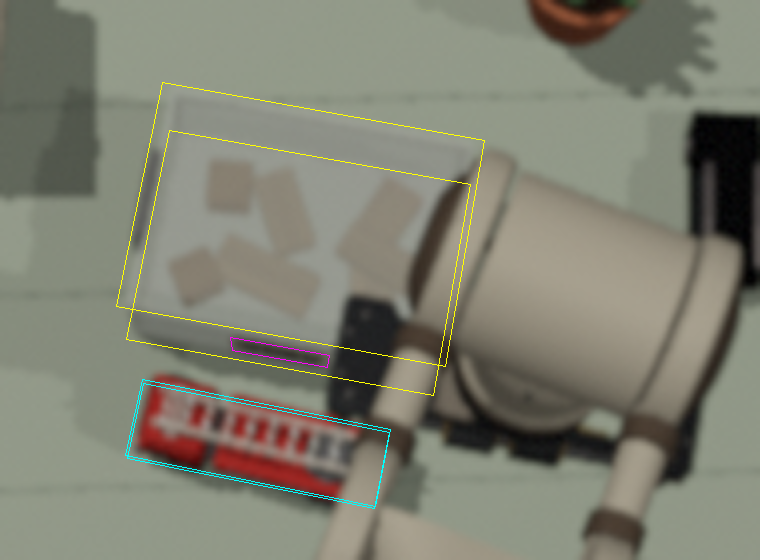

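Both overlays agree: the truck sits about 10 mm further to −y than the first guess, with its rear at about (553,−65). The label overlay lies on the real bars (side zoom 355–392, 285–370). The hand is behind the truck's rear, so I'll back off a little, descend and push.

Request:
play_rows:
  plan:
    - [1.0,0,5,0,0]
    - [0.5,0,5,0,0]
    - [0,0,5,0,0]
    - [0,0,3.5,0,0]
    - [0,0,1.6,0,0]

```text
t: 5.4
tool_pos: [534.3, -125.6, 28.5]
orientation: [179.8, 0.0, -103.0]
wrist_force: [-0.5, -0.6, -0.6]
opening: 0.7
```

Run:
```python
from h import *
S=cams.camera("side");s=read_state();print(s["t"],s["tool_pos"],s["orientation"],s["opening"])
go(582,60,31)
save(S,"s2.png",(180,150,160,120),4)
```

```text
5.45 [ 533.98463687 -125.35454366   27.67595789] [ 1.79745507e+02  4.74232209e-02 -1.03012094e+02] 0.6587894252651131
twist first 0 then shift cm [-19.14  -0.5   -0.32] | from [ 534.  -125.4   27.7] [ 1.7975e+02  5.0000e-02 -1.0301e+02]
```

View pics/s2.png

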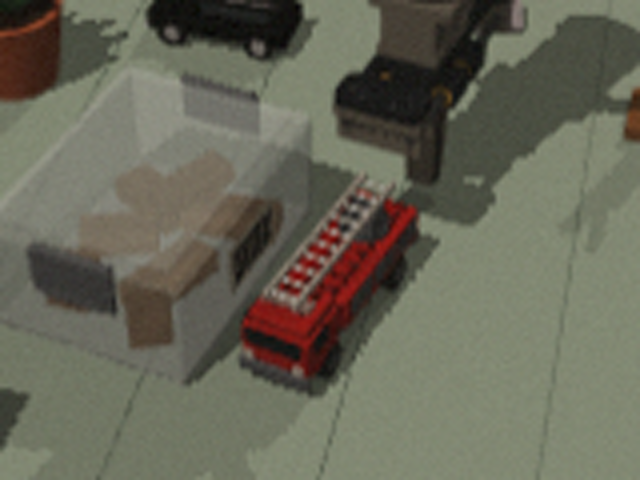

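Request:
play_rows:
  plan:
    - [-0.8,0,-0.2,0,0]
    - [-0.6,0,-0.1,0,0]
    - [-0.5,0,0,0,0]
    - [-0.5,0,0,0,0]
    - [-0.6,0,0,0,0]

```text
t: 6.08
tool_pos: [542.9, -96.0, 33.8]
orientation: [-180.0, -0.0, -103.0]
wrist_force: [-0.1, -0.4, -1.1]
opening: 0.1
```

Request:
play_rows:
  plan:
    - [-0.8,0,0,0,0]
    - [-1,0,0,0,0]
    - [-1,0,0,0,0]
    - [-1,0,0,0,0]
    - [-1,0,0,0,0]

```text
t: 6.7
tool_pos: [553.8, -49.0, 33.6]
orientation: [-180.0, -0.0, -103.0]
wrist_force: [-0.1, -1.4, -0.3]
opening: 0.6
```

Request:
play_rows:
  plan:
    - [-1,0,0,0,0]
    - [-1,0,0,0,0]
    - [-0.8,0,0,0,0]
    - [-0.5,0,0,0,0]
    - [-0.3,0,0,0,0]

```text
t: 7.32
tool_pos: [561.6, -14.3, 33.6]
orientation: [180.0, -0.0, -103.0]
wrist_force: [0.3, -0.3, 0.0]
opening: 0.5
```

Run:
```python
from h import *
S=cams.camera("side");T=cams.camera("top");s=read_state();print(s["t"],s["tool_pos"],s["orientation"],s["opening"])
a=cv2.resize(S["color"][140:300,170:330,::-1],None,fx=2.5,fy=2.5);b=cv2.resize(T["color"][100:260,180:340,::-1],None,fx=2.5,fy=2.5)
cv2.imwrite("pics/m2.png",np.hstack([a,b]))
```

```text
7.425 [561.52941899 -14.30942873  33.54613507] [ 1.79983815e+02  7.45748558e-03 -1.02966411e+02] 0.13425447529641252
```

View pics/m2.png

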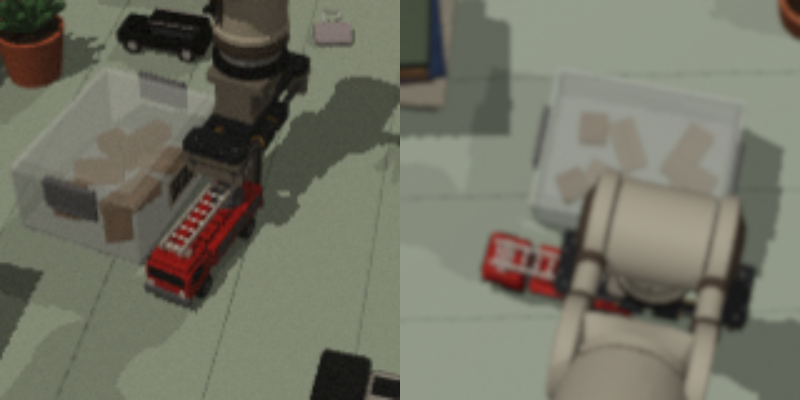

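The truck is rolling straight along the box, with its nose at side crop (170,285), and isn't tipping. I'll keep pushing.

Request:
play_rows:
  plan:
    - [-0.6,0,0.1,0,0]
    - [-1,0,0,0,0]
    - [-1,0,0,0,0]
    - [-1,0,0,0,0]
    - [-1,0,0,0,0]

```text
t: 8.05
tool_pos: [572.1, 31.1, 32.6]
orientation: [-180.0, 0.0, -103.0]
wrist_force: [0.2, -0.5, -1.5]
opening: 0.4
```

Request:
play_rows:
  plan:
    - [-1,0,0,0,0]
    - [-0.9,0,0,0,0]
    - [-0.6,0,0,0,0]
    - [-0.4,0,0,0,0]
    - [-0.2,0,0,0,0]

```text
t: 8.68
tool_pos: [578.9, 60.6, 32.6]
orientation: [180.0, -0.0, -103.0]
wrist_force: [-0.2, -0.9, 0.3]
opening: 0.7
```

Request:
play_rows:
  plan:
    - [0,0,0,0,0]
    - [1,0,0,0,0]
    - [3,0,0,0,0]
    - [2,0,-5,0,0]
    - [0,0,-6,0,0]

```text
t: 9.3
tool_pos: [563.7, 0.2, 142.4]
orientation: [179.8, -0.0, -103.1]
wrist_force: [1.0, -0.0, 0.1]
opening: 0.3
```

Run:
```python
from h import *
S=cams.camera("side");s=read_state();print(s["t"],s["tool_pos"],s["orientation"],s["opening"])
im=cv2.resize(S["color"][150:290,160:340,::-1],None,fx=4,fy=4,interpolation=cv2.INTER_CUBIC)
by=np.array([np.cos(np.radians(78)),np.sin(np.radians(78))]);bxx=np.array([by[1],-by[0]])
L=np.array([629.6,11.6])
for a,b,col in((L+32*by,L+32*by-110*bxx,(255,255,0)),(L+45*by,L+45*by-110*bxx,(0,255,255))):
    q=[tuple(int(v) for v in (proj(S,(*w,0))+.5-[160,150])*4) for w in(a,b)]
    cv2.line(im,q[0],q[1],col,1)
q=np.array([(proj(S,(*(L+sy*32*by),46+sz*19))+.5-[160,150])*4 for sy,sz in((1,1),(1,-1),(-1,-1),(-1,1))]).astype(int)
cv2.polylines(im,[q],True,(255,0,255),1)
cv2.imwrite("pics/m3.png",im)
d=cams.place_of("label",S);print([atz(S,np.array(k["xy"])*[560,420],46).round(1) for k in d[:2]])
```

```text
9.35 [ 5.69612523e+02 -2.71324632e-01  1.52807499e+02] [-1.79278815e+02  4.74960360e-03 -1.03069559e+02] 0.9449210787625137
[array([632.6,  22.5,  46. ])]
```

View pics/m3.png

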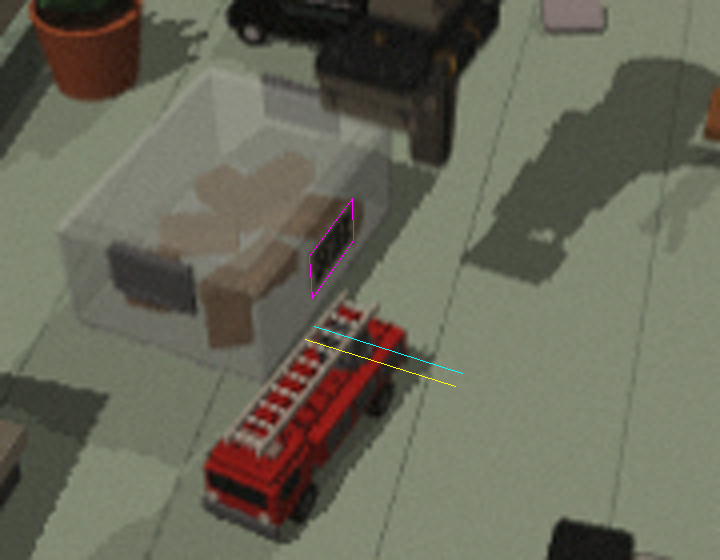

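The truck now stands wholly past the label, with its rear about 20 mm beyond the label edge (cyan line) and the box unmoved. Next is the scanner.

Run:
```python
from h import *
go(371,255,160,-90)
```

```text
twist first -13.0 then shift cm [-25.51  19.89  -1.23] | from [ 5.701e+02 -1.000e-01  1.504e+02] [-1.7920e+02  1.0000e-02 -1.0305e+02]
```

Request:
play_rows:
  plan:
    - [0,0,0,-6.5,9]
    - [0,0,0,-6.5,9]

```text
t: 9.65
tool_pos: [565.0, 1.5, 142.1]
orientation: [180.0, 0.0, -89.8]
wrist_force: [0.0, -1.0, -0.4]
opening: 18.5
```

Request:
play_rows:
  plan:
    - [-4.2,3.2,-0.4,0,9]
    - [-4.2,3.2,-0.4,0,9]
    - [-4.2,3.2,-0.4,0,9]
    - [-4.2,3.2,-0.4,0,9]
    - [-4.2,3.2,-0.2,0,9]

```text
t: 10.28
tool_pos: [404.1, 212.6, 160.3]
orientation: [-180.0, 0.0, -90.0]
wrist_force: [0.4, 0.5, -0.3]
opening: 68.2
```

Request:
play_rows:
  plan:
    - [-4.2,3.2,0,0,9]
    - [-0.2,0.2,0,0,9]
    - [0,0,0,0,9]

```text
t: 10.65
tool_pos: [371.4, 255.4, 160.2]
orientation: [180.0, -0.0, -90.0]
wrist_force: [0.8, 0.4, -0.7]
opening: 90.0
```

Run:
```python
from h import *
S=cams.camera("side");T=cams.camera("top");s=read_state();print(s["t"],s["tool_pos"],s["orientation"],s["opening"])
o=np.array([371,255.])
def dr(p,l,t,w,h,k,o=o):
    im=cv2.resize(p["color"][t:t+h,l:l+w,::-1],None,fx=k,fy=k,interpolation=cv2.INTER_CUBIC)
    f=lambda B,col:cv2.polylines(im,[np.array([(proj(p,q)+.5-[l,t])*k for q in B]).astype(int)],True,col,1)
    B=lambda x0,x1,y,z:[(o[0]+a,o[1]+b,z) for a,b in((x0,-y),(x1,-y),(x1,y),(x0,y))]
    f(B(-75,30,20,60),(255,255,0));f(B(30,75,27,66),(0,255,255));f(B(-85,27,33,26),(255,0,255))
    return im
a=dr(S,280,260,110,90,4);b=dr(T,150,250,90,90,4)
cv2.imwrite("pics/m4.png",np.hstack([a,b]))
```

```text
10.75 [372.06335405 254.93676161 160.42258345] [-1.79997001e+02 -2.22024447e-02 -9.00645629e+01] 89.61247721339718
```

View pics/m4.png

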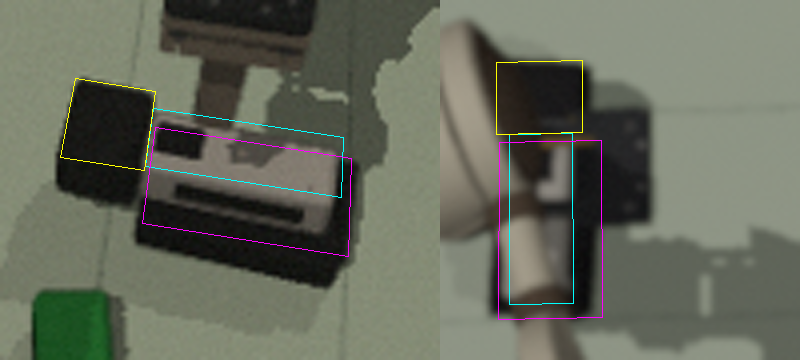

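Side and top views agree: scanner origin ≈ (371,254), yaw ≈ −4° (the cradle outline is turned slightly against the yaw-0 overlay), and the grey handle with black head is confirmed. I'll descend and grip.

Request:
play_rows:
  plan:
    - [0.1,0,4,4,9]
    - [0,0,4,0,9]
    - [0,0,2,0,9]
    - [0,0,1.3,0,9]
    - [0,0,0,0,9]
  force: 15

```text
t: 11.38
tool_pos: [371.3, 254.2, 47.0]
orientation: [179.9, -0.0, -94.0]
wrist_force: [-0.4, -1.4, 1.1]
opening: 89.9
```

Run:
```python
from h import *
s=read_state();print(s["t"],s["tool_pos"],s["orientation"],s["opening"],s["wrist_force"])
```

```text
11.375 [371.32155267 254.22395564  47.04379944] [ 1.79922815e+02 -3.64746783e-02 -9.40454587e+01] 89.945753440472 [-0.44756533 -1.43079485  1.13332684]
```

Request:
play_rows:
  plan:
    - [0,0,0,0,6]
    - [0,0,0,0,5]
    - [0,0,0,0,4.5]
    - [0,0,0,0,4.2]
    - [0,0,0,0,3.9]
  force: 15

```text
t: 12.0
tool_pos: [371.4, 255.1, 47.8]
orientation: [-180.0, 0.0, -94.0]
wrist_force: [-0.7, 1.3, 0.6]
opening: 42.2
```

Request:
play_rows:
  plan:
    - [0,0,0,0,3.5]
    - [0,0,0,0,3.3]
    - [0,0,0,0,3.3]
  force: 20

```text
t: 12.38
tool_pos: [371.5, 255.1, 47.7]
orientation: [-180.0, 0.0, -94.0]
wrist_force: [0.3, 1.1, 2.2]
opening: 39.7
```

Request:
play_rows:
  plan:
    - [0,0,-1,0,3.3]
    - [0,0,-2,0,3.3]
    - [0,0,-2,0,3.3]
    - [0,0,0,0,3.3]

```text
t: 12.88
tool_pos: [372.5, 255.2, 99.1]
orientation: [-179.8, 0.1, -94.0]
wrist_force: [-0.2, -0.7, -1.3]
opening: 39.8
```

Run:
```python
from h import *
T=cams.camera("top");s=read_state();print(s["t"],s["tool_pos"],s["orientation"],s["opening"],s["wrist_force"],s["torque"])
go(458,48,98,-102)
k=3;im=cv2.resize(T["color"][105:265,180:360,::-1],None,fx=k,fy=k,interpolation=cv2.INTER_CUBIC)
L=np.array([629.6,11.6]);by=np.array([np.cos(np.radians(78)),np.sin(np.radians(78))]);bxx=np.array([by[1],-by[0]])
f=lambda B,col:cv2.polylines(im,[np.array([(proj(T,q)+.5-[180,105])*k for q in B]).astype(int)],True,col,1)
f([(*(L+sy*32*by),46+sz*19) for sy,sz in((1,1),(1,-1),(-1,-1),(-1,1))],(255,0,255))
f([(*(L+a*by+b*bxx),95) for a,b in((105,0),(-105,0),(-105,150),(105,150))],(0,255,255))
r=L+55*by-57*bxx
f([(*(r+a*by+b*bxx),22) for a,b in((0,26),(0,-26),(166,-26),(166,26))],(255,255,0))
cv2.imwrite("pics/m5.png",im)
```

```text
12.925 [371.60979954 254.91088387  97.99279472] [-1.79935027e+02  1.55302504e-02 -9.39777635e+01] 40.02160940839373 [ 0.05099374 -0.65215809 -0.72551865] [0.02012469 0.05221845 0.03607662]
twist first 8.0 then shift cm [ 1.844e+01 -1.275e+01  1.000e-02] | from [371.6 254.9  98. ] [-1.7994e+02  2.0000e-02 -9.3980e+01]
```

View pics/m5.png

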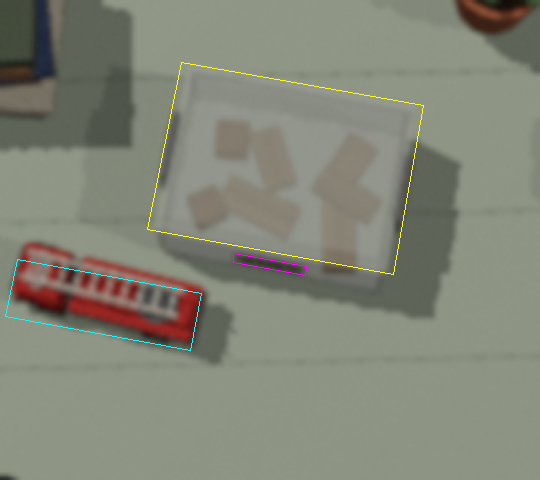

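The truck clears the label with about 20 mm to spare, and the box and label overlays (label strip at 235–303, 255–272) match. Now I'll carry the scanner to the aiming pose.

Request:
play_rows:
  plan:
    - [0,0,0,8,3.3]
    - [3.7,-2.5,0,0,3.3]
    - [3.7,-2.5,0,0,3.3]
    - [3.7,-2.5,0,0,3.3]
    - [3.7,-2.5,0,0,3.3]

```text
t: 13.55
tool_pos: [437.8, 88.0, 96.4]
orientation: [179.9, -0.0, -102.0]
wrist_force: [0.1, 0.0, -1.5]
opening: 39.7
```

Request:
play_rows:
  plan:
    - [2.6,-1.9,0,0,3.3]
    - [1,-0.8,1.5,0,3.3]
    - [0,0,2,0,3.3]
    - [0,0,1.4,0,3.3]
    - [0,0,0,0,3.3]

```text
t: 14.18
tool_pos: [455.4, 49.4, 46.6]
orientation: [179.7, -0.0, -101.9]
wrist_force: [-0.8, 0.4, -1.9]
opening: 39.9
```

Run:
```python
from h import *
S=cams.camera("side");T=cams.camera("top");s=read_state();print(s["t"],s["tool_pos"],s["orientation"],s["opening"])
yaw=np.radians(s["orientation"][2]+90);d=np.array([np.cos(yaw),np.sin(yaw)]);n=np.array([-d[1],d[0]])
o=s["tool_pos"][:2];zo=s["tool_pos"][2]-21.7
L=np.array([629.6,11.6]);by=np.array([np.cos(np.radians(78)),np.sin(np.radians(78))]);bxx=np.array([by[1],-by[0]])
w=o+75.5*d;e=L-w;print("window",w,zo+19,"dist",e@bxx,"lateral at label",(w+d*(e@bxx)-L)@by)
ims=[]
for p,l,t,W,H in((S,200,170,130,130),(T,200,165,130,130)):
    k=3;im=cv2.resize(p["color"][t:t+H,l:l+W,::-1],None,fx=k,fy=k,interpolation=cv2.INTER_CUBIC)
    f=lambda B,col:cv2.polylines(im,[np.array([(proj(p,q)+.5-[l,t])*k for q in B]).astype(int)],True,col,1)
    f([(*(L+sy*32*by),46+sz*19) for sy,sz in((1,1),(1,-1),(-1,-1),(-1,1))],(255,0,255))
    f([(*(o+a*d+b*n),zo+40) for a,b in((30,27),(30,-27),(75,-27),(75,27))],(0,255,255))
    f([(*(o+75*d+b*n),zo+c) for b,c in((27,0),(-27,0),(-27,40),(27,40))],(255,255,0))
    ims.append(im)
cv2.imwrite("pics/m6.png",np.hstack(ims))
```

```text
14.275 [457.24012029  49.05597729  48.52475457] [ 1.79983116e+02  3.44725737e-03 -1.01928966e+02] 40.22403197865953
window [531.10966871  33.45021501] 45.824754565467046 dist 100.88099639143293 lateral at label 1.0205148335259973
```

View pics/m6.png

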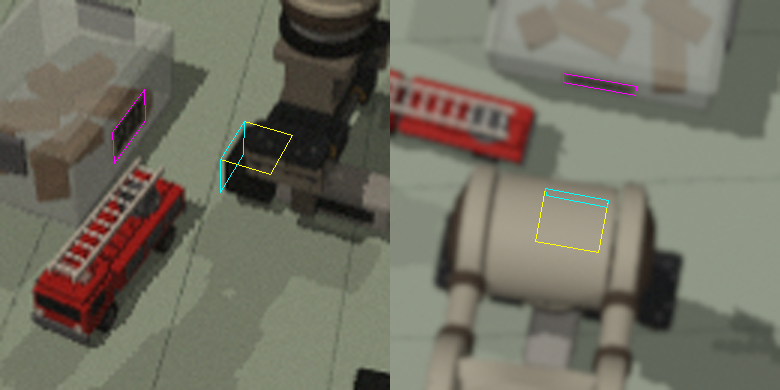

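Run:
```python
from h import *
S=cams.camera("side");T=cams.camera("top")
L=np.array([629.6,11.6,46]);c=[];by=np.array([.208,.978,0])
for p in(S,T):
    u0=proj(p,L);g=p["color"].mean(2);Y,X=np.mgrid[:420,:560]
    ends=[proj(p,L+s*by*38+[0,0,z]) for s in(1,-1) for z in(-24,24)]
    m=np.zeros(g.shape,np.uint8);cv2.fillConvexPoly(m,cv2.convexHull(np.array(ends,np.float32).round().astype(np.int32)),1)
    dk=(m>0)&(g<75); c.append(np.array([X[dk].mean(),Y[dk].mean()])); print(u0.round(1),c[-1].round(1),dk.sum(),g[m>0].min(),np.median(g[m>0]))
print(tri(S,c[0],T,c[1]))
```

```text
[242.7 211.5] [243.1 210. ] 144 20.333333333333332 61.0
[269.5 192.7] [269.1 192.6] 51 50.666666666666664 83.33333333333333
(array([628.15484758,  12.57897549,  52.62217527]), np.float64(0.6155621487007534))
```

Request:
play_rows:
  plan:
    - [0,0,0,0,3.3]
    - [0,0,0,0,3.3]
    - [0,0,0,0,3.3]
    - [0,0,0,0,3.3]
    - [0,0,0,0,3.3]

```text
t: 15.0
tool_pos: [457.4, 48.6, 48.6]
orientation: [-180.0, 0.0, -102.0]
wrist_force: [-0.2, 1.0, -1.3]
opening: 39.7
```

The label's dark-pixel centroid triangulates to (628, 12.6), which confirms the aim. I'll hold still.

Request:
play_rows:
  plan:
    - [0,0,0,0,3.3]
    - [0,0,0,0,3.3]
    - [0,0,0,0,3.3]
    - [0,0,0,0,3.3]
    - [0,0,0,0,3.3]

```text
t: 15.62
tool_pos: [457.4, 48.6, 48.6]
orientation: [-180.0, 0.0, -102.0]
wrist_force: [-0.7, 0.1, -1.8]
opening: 40.2
```

Request:
play_rows:
  plan:
    - [0,0,0,0,3.3]
    - [0,0,0,0,3.3]
    - [0,0,0,0,3.3]
    - [0,0,0,0,3.3]
    - [0,0,0,0,3.3]

```text
t: 16.25
tool_pos: [457.4, 48.6, 48.6]
orientation: [-180.0, 0.0, -102.0]
wrist_force: [0.2, 0.3, -2.0]
opening: 40.0
```

Request:
play_rows:
  plan:
    - [0,0,0,0,3.3]
    - [0,0,0,0,3.3]
    - [0,0,0,0,3.3]
    - [0,0,0,0,3.3]
    - [0,0,0,0,3.3]

```text
t: 16.88
tool_pos: [457.4, 48.6, 48.6]
orientation: [180.0, -0.0, -102.0]
wrist_force: [0.1, -0.9, -1.6]
opening: 39.4
```

Request:
play_rows:
  plan:
    - [0,0,0,0,3.3]
    - [0,0,0,0,3.3]
    - [0,0,0,0,3.3]
    - [0,0,0,0,3.3]
    - [0,0,0,0,3.3]

```text
t: 17.5
tool_pos: [457.4, 48.6, 48.6]
orientation: [180.0, -0.0, -102.0]
wrist_force: [0.1, 0.0, -1.6]
opening: 40.0
```

Request:
play_rows:
  plan:
    - [0,0,0,0,3.3]
    - [0,0,0,0,3.3]
    - [0,0,0,0,3.3]
    - [0,0,0,0,3.3]
    - [0,0,0,0,3.3]

```text
t: 18.12
tool_pos: [457.4, 48.6, 48.6]
orientation: [-180.0, 0.0, -102.0]
wrist_force: [-0.6, -0.1, -1.1]
opening: 39.9
```

Run:
```python
from h import *
s=read_state();print(s["t"],s["tool_pos"],s["orientation"],s["opening"])
go(371.5,255,99,-94)
```

```text
18.125 [457.37118791  48.58500766  48.61462239] [-1.79999444e+02  1.96504036e-03 -1.01977694e+02] 39.892116981552974
twist first -8.0 then shift cm [-19.99  10.01  -5.04] | from [457.4  48.6  48.6] [-180.      0.   -101.98]
```

Request:
play_rows:
  plan:
    - [0,0,-2,0,3.3]
    - [0,0,-3,0,3.3]
    - [0,0,0,-8,3.3]
    - [-3,1.5,0,0,3.3]
    - [-4,2,0,0,3.3]

```text
t: 18.75
tool_pos: [427.4, 121.1, 98.9]
orientation: [-180.0, 0.0, -94.1]
wrist_force: [0.2, 0.1, -1.0]
opening: 40.2
```

Request:
play_rows:
  plan:
    - [-4,2,0,0,3.3]
    - [-4,2,0,0,3.3]
    - [-3,1.5,0,0,3.3]
    - [-2,1,0,0,3.3]
    - [0,0,0,0,3.3]

```text
t: 19.38
tool_pos: [370.8, 255.9, 98.5]
orientation: [180.0, -0.0, -93.8]
wrist_force: [-0.2, -0.7, -0.8]
opening: 40.0
```

Request:
play_rows:
  plan:
    - [0,0,0,0,3.3]

```text
t: 19.5
tool_pos: [371.7, 254.6, 98.6]
orientation: [-180.0, -0.0, -94.0]
wrist_force: [-1.0, -0.4, -1.5]
opening: 40.0
```

Run:
```python
from h import *
s=read_state();print(s["t"],s["tool_pos"],s["orientation"],s["opening"])
go(371.5,255.1,47.8,-94)
```

```text
19.5 [371.70331792 254.59377199  98.59458571] [-1.79989797e+02 -1.81812142e-02 -9.39752459e+01] 39.982181282832364
twist first 0.0 then shift cm [-0.05  0.02  5.08] | from [371.7 254.6  98.6] [-1.7999e+02 -2.0000e-02 -9.3980e+01]
```

Request:
play_rows:
  plan:
    - [-0.05,0,2,0,3.3]
    - [0,0,1.5,0,3.3]
    - [0,0,0.8,0,3.3]
    - [0,0,0.4,0,3.3]
    - [0,0,0.2,0,3.3]

```text
t: 20.12
tool_pos: [371.8, 255.5, 49.7]
orientation: [-180.0, 0.0, -94.0]
wrist_force: [-0.4, -0.2, -1.1]
opening: 39.9
```

Request:
play_rows:
  plan:
    - [0,0,0.1,0,3.3]
    - [0,0,0.05,0,3.3]
    - [0,0,0,0,3.3]
    - [0,0,0,0,3.3]

```text
t: 20.62
tool_pos: [371.6, 255.6, 48.2]
orientation: [-180.0, 0.0, -94.0]
wrist_force: [-0.7, -0.7, -1.2]
opening: 39.7
```

Request:
play_rows:
  plan:
    - [0,0,0.05,0,3.3]
    - [0,0,0,0,3.3]
    - [0,0,0,0,3.3]

```text
t: 21.0
tool_pos: [371.6, 255.6, 47.8]
orientation: [-180.0, 0.0, -94.0]
wrist_force: [-0.6, -0.8, 1.0]
opening: 40.3
```

Request:
play_rows:
  plan:
    - [0,0,0.05,0,3.3]
    - [0,0,0,0,3.3]
    - [0,0,0,0,3.3]

```text
t: 21.38
tool_pos: [371.6, 255.6, 47.7]
orientation: [180.0, -0.0, -94.0]
wrist_force: [-3.3, -1.8, 6.2]
opening: 40.1
```

Request:
play_rows:
  plan:
    - [0,0,-0.05,0,4.1]
    - [0,0,0,0,4.4]
    - [0,0,0,0,5.5]
    - [0,0,0,0,7.5]
    - [0,0,0,0,9]

```text
t: 22.0
tool_pos: [371.5, 255.5, 47.6]
orientation: [180.0, -0.0, -94.0]
wrist_force: [0.3, -0.8, -0.2]
opening: 71.9
```

Request:
play_rows:
  plan:
    - [0,0,0,0,9]
    - [0,0,0,0,9]
    - [0,0,-2,0,9]
    - [0,0,-5,0,9]
    - [0,0,-5,0,9]

```text
t: 22.62
tool_pos: [371.0, 255.3, 168.7]
orientation: [179.9, -0.0, -94.0]
wrist_force: [0.7, 0.7, -0.2]
opening: 89.7
```

Request:
play_rows:
  plan:
    - [3,0,-5,0,9]
    - [6,0,0,0,9]
    - [6,0,0,0,9]
    - [6,0,0,0,9]
    - [6,0,0,0,9]

```text
t: 23.25
tool_pos: [352.4, -15.5, 217.8]
orientation: [-179.9, -0.0, -93.9]
wrist_force: [1.3, -0.0, 0.3]
opening: 90.0
```

Run:
```python
from h import *
S=cams.camera("side");T=cams.camera("top");s=read_state();print(s["t"],s["tool_pos"],s["opening"])
a=np.hstack([cv2.imread("pics/side0.png")[130:340,160:390],S["color"][130:340,160:390,::-1]])
b=np.hstack([cv2.imread("pics/top0.png")[120:340,150:380],T["color"][120:340,150:380,::-1]])
cv2.imwrite("pics/m7.png",cv2.resize(np.vstack([a,b]),None,fx=1.38,fy=1.38))
def m(im,x0,x1,y0,y1,f):
    c=im.astype(int);k=np.zeros(c.shape[:2],bool);k[y0:y1,x0:x1]=1;k&=f(c);Y,X=np.where(k);return X.mean().round(2),Y.mean().round(2),k.sum()
dark=lambda c:c.max(2)<60
for n,cur,rg in(("top",T,(155,200,255,335)),("side",S,(285,375,275,335))):
    o=cv2.imread(f"pics/{n}0.png")[:,:,::-1];print(n,m(o,*rg,dark),m(cur["color"],*rg,dark))
```

```text
23.35 [352.48844707 -19.09604219 217.9027047 ] 90.45144491594053
top (np.float64(178.73), np.float64(293.82), np.int64(874)) (np.float64(178.46), np.float64(292.67), np.int64(818))
side (np.float64(328.12), np.float64(308.05), np.int64(1625)) (np.float64(328.07), np.float64(307.6), np.int64(1637))
```

View pics/m7.png

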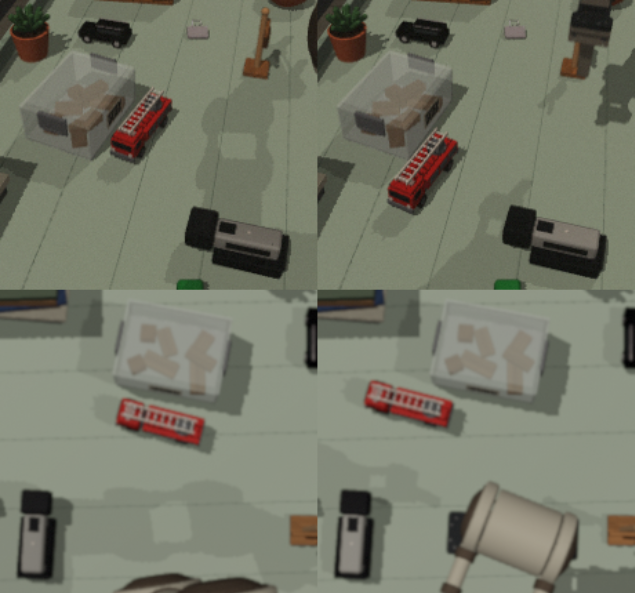

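The scanner is home and everything else matches the start. One numeric check of the truck's clearance before handing in.

Run:
```python
from h import *
L=np.array([629,12.]);by=np.array([.208,.978])
for n,im0 in(("top","top0.png"),("side","side0.png")):
    p=cams.camera(n)
    for tag,im in(("start",cv2.imread("pics/"+im0)[:,:,::-1]),("now",p["color"])):
        c=im.astype(int);k=(c[...,0]>90)&(c[...,1]<60);m=np.zeros_like(k);m[190:260,170:310]=1
        _,l,st,_=cv2.connectedComponentsWithStats((k&m).astype(np.uint8));Y,X=np.where(k&m)
        for z in(22,50):
            v=np.array([(atz(p,(x,y),z)[:2]-L)@by for x,y in zip(X,Y)]);print(n,tag,"z",z,"min/max off",np.percentile(v,[0.5,99.5]).round(1),len(v))
```

```text
top start z 22 min/max off [-81.   79.6] 429
top start z 50 min/max off [-80.3  77. ] 429
top now z 22 min/max off [ 54.9 216.4] 417
top now z 50 min/max off [ 52.8 211. ] 417
side start z 22 min/max off [-108.2   70.3] 399
side start z 50 min/max off [-77.3  94.6] 399
side now z 22 min/max off [ 28.6 148.9] 306
side now z 50 min/max off [ 54.4 170.3] 306
```

```bash
python3 -c "
from bench import *
print(ctrl.hand_in(), read_state()['t'])"
```

```text
the job is handed in; nothing more can be done
the job is handed in; nothing more can be done
```

The job is handed in, with the last clock reading about 23.5 s of the 70 s allowed. No verdict came back, and I had no signal that the scanner actually read the label.

- **Truck:** I pushed its rear step with closed fingers, at under 2 N, and it rolled straight to the box's left (+y). Its rear now stands about 50–55 mm from the label's middle, while the label's edge is at 32 mm. That leaves about 18–20 mm clear. It was never lifted or tipped.
- **Scan:** I gripped the grey and black scanner, not the green look-alike. By the arm's pose its window was about 101 mm from the label, about 1 mm off sideways and at 46 mm height. It was square to the label as far as the box's turn of about −12° could be measured. I held it still for about 4 s.
- **Return:** I lowered the scanner to its old pose in small steps; the wrist force peaked near 6 N as it seated. Images before and after show it within about 1 pixel of where it lay.
- **Bystanders:** The box, black car and spring clip look unmoved between the first and last pictures. The arm partly hides the signal post in the last ones, but what shows is standing in its place.

Three checks disagreed:
- The trained networks put the label and truck about 10 mm too far to +y. I used outline overlays and triangulation instead, and those agreed with each other.
- The triangulated height of the label's dark bars came out at 53 mm, against the given 46 mm. I aimed at 46 mm.
- One side-view reading of the truck's rear, taken at an assumed height of 22 mm, gave 28.6 mm, short of the label's edge. I discounted it because the red rear body it sees is higher up; at 50 mm height the same view gives 54 mm, in line with the top view.

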